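# Set the gauge blade and lock the adjusting screw with its jam nut

### The arm

A 6-joint arm with a two-finger parallel gripper is mounted at the origin on a cart in front of the work surface, level with it; the furniture and walls round the work are solid. World frame = base frame: x ahead of the robot, y to its left, z up, the work surface at z = 0. Lengths are in mm, angles in rad, forces in N, time in s.
With the tool pointing down it reaches from about 325 to 850 mm from the base axis. Payload 15.5 kg.
Tool frame: the origin (TCP) lies midway between the tips of the shut fingers; the grasp point (between the pads) lies robot.grip_point_offset behind it (robot.grip_point_offset is the distance from the TCP to the grasp point, in mm); z points along the fingers, y is the line along which they close (so a half turn about z gives the same grasp; the last joint's range is limited). The gripper opens to 91 mm and grips with 3 to 60 N. Pads are 32 mm wide; open, the fingers measure 118 mm over their backs; the gripper's body (76 mm by 178 mm) begins 60 mm behind the grasp point.
Start: joints at [-1.298, 0.494, 1.345, -0, 1.302, -0.096], TCP at [225.311, -582.976, 213.915] pointing down, gripper open.
Joint ranges: [-2.91, 2.91], [-0.82, 2.16], [0.22, 2.67], [-1.22, 4.37], [0.12, 2.79], [-3.08, 3.08]. Speed limits (rad/s): [1.89, 1.89, 2.57, 3.01, 3.01, 3.01].

### API

Orientations are given as [roll, pitch, yaw] about the fixed x, y, z axes, in that order (R = Rz(yaw) Ry(pitch) Rx(roll)).
In Python, from rig import robot, optics gives the robot as it stands.
- The arm moves only by the shell command python3 -m creep 'ROWS' [FORCE]. ROWS is JSON, a list of rows, each a list of 7 numbers: the opening in per cent of the stroke, from 0 (shut) to 100 (fully open), then the shift along the tool's x, y, z in m, then the turn, a rotation vector about the tool's x, y, z in rad. A call has 1 to 20 rows; each row shifts and turns the commanded pose from where the row before left it, along the tool's axes as they then stand; what a row does not reach is not made up. A row lasts 1/8 s, in which the tool goes at most 62.5 mm and 10.7 degrees, less where a joint would pass 70% of its speed; a pose out of reach is approached as far as the arm can. A call is refused whole if a number of a shift passes 0.0625 or a number of a turn 0.188, either way. A call with a gripper value outside its range is refused whole. The fingers move at their own pace and stop on an object; FORCE is the grip in N (left out, the last holds). Time passes only in rows, so rows that do not move let the fingers close. It gives the time, the measured TCP pose, the force, the opening and the grip force at its end, in the units of the state.
- robot.observe(): the state, without advancing time (a new reading comes with each control period).
- optics.capture(name): name is "scene" or "top" or "wrist"; returns the picture (480x640x3 uint8, red, green, blue); there is no depth.
- optics.calibration(name): a dict with "vertical_fov" (degrees; the focal length in pixels is half the picture's height over the tangent of half this angle, whatever the lens; pixels are square), "cx", "cy" (the principal point, pixels), "D" ([k1, k2, p1, p2, k3] as OpenCV has them; the pictures are not rectified), "camera_from_world" (4x4, takes a point from world to camera coordinates). Camera axes: x right, y up, looking along -z (the intrinsics and any distortion apply to the point x, -y, -z); pixel columns grow to the right and rows downward; lengths in mm; the calibration is good to about 2 mm. A picture is of the moment at which its call begins: read the wrist's pose just before it. calibration takes no time and is no camera call; for the wrist camera it gives the pose at the moment of the call.
- robot.close_job(): hands the job in; it is judged then, once.
The state is a dict: "time": time; "joint_positions": joint angles; "qvel": joint speeds; "joint_torque": joint torques, N m; "tool_pos": TCP position; "ee_rot": TCP orientation; "contact_force": force on the tool from outside, world axes, zero at the start; "wrist_torque": the same for the moment, N m; "width": finger opening in mm; "finger_force": force on a finger pad.
Only numpy, scipy, OpenCV 4.12 (cv2) and the standard library are available. Lean on these libraries where they do the work, as an engineer would, in place of code of your own. Each camera call takes 0.05 s, during which the arm holds its last target. There are 200 camera calls.

### The job

On the blue setting stand, slide the brass gauge blade fully home under the adjusting screw, until its thumb plate meets the guide rails. Then swing the red-ball lever of the jam nut clockwise (seen from above) until the nut is run right down on the stand's arm, and press the lever until the nut is snug. The knurled adjusting screw must not turn, the blade stays home, and the other things on the bench stay where they are.

Things in the scene. Friction and masses are not known exactly. Their poses are not given: they have to be found in the camera images.
- stand: Setting stand bolted to the bench: grey base 12 mm thick, 100 mm wide (x -60 to 85 mm), with a 60 mm wide tongue to x = -135 mm; blue column at the rear (+x), blue arm over the origin with a steel boss, dia 40 mm, top 72 mm high. Origin: on the screw's axis at bench height; z up, front is -x. All but the lever ball is under 116 mm high.
- rail_front (a point): Middle between the front ends of the stand's two steel guide rails, on the base plate's top (x = -70, y = 0, z = 12 mm in the stand's frame). The rails are 8 mm high, 11 mm wide, 27 mm apart, and run from here to x = +25 mm. The blade's origin is here when the blade is fully home.
- gauge: Loose brass blade, about 0.15 kg, lying between the rails: 90 mm long, 24 wide, 6 thick, with an upright thumb plate at its front end, 12 thick, 40 wide, 48 high. Origin: underside, at the thumb plate's rear face (the shoulder that meets the rails); +x towards the tip, z up. Push the thumb plate's front face, at x = -12 mm. It starts 35 to 50 mm out and slides under about 1 to 2 N.
- jam_nut: Brass hexagon jam nut (41 mm over corners, 16 mm high) on the adjusting screw, with its lever. Origin: on the screw's axis at the nut's underside; 72 mm above the bench when seated on the boss, up to 4.5 mm higher at the start. It does not come off. Its frame does not turn with the nut.
- nut_turn (a joint): Turn of the jam nut, rad: 0 = bears on the boss (a hard stop), negative = still to be turned clockwise seen from above (starts between -2.6 and -1.3). It sinks 1.6 mm per rad. About 2 N at the ball turns it (0.12 N m) and it stays where it is left; at the stop, 5 to 10 N at the ball makes it snug.
- lever_ball (a point): Centre of the red ball, dia 24 mm, on the nut's slanting steel lever, 65 mm from the screw's axis; 125 mm above the bench when seated, up to 4.5 mm more before. Seated it lies at x = -56, y = -33 mm in the stand's frame (150 degrees clockwise of its +x, from above); at the start it is as far anticlockwise of that as the nut has to turn, on the stand's rear right (-y).
- index_line (a point): Outer end of the white line on the top of the adjusting screw's knurled head (dia 32 mm, top 115 mm above the bench), 15 mm from the screw's axis. The head can turn (0.06 N m) but must not.
- bottle_green: Wash bottle with green liquid, 69 mm dia, 237 mm high, standing behind; origin under its centre. A bystander.
- dropper: Small brown dropper bottle, 30 mm dia, 92 mm high; origin under its centre. A bystander.
- hex_keys: Aluminium block with hex keys, 36x60x82 mm; origin under its centre. A bystander.
- loupe: Black standing loupe, 40 mm dia, 40 mm high; origin under its centre. A bystander.
- tape: Yellow-brown tape roll, 92 mm dia, 48 mm high, lying flat; origin under its centre. A bystander.

How it is judged:
By the outcome, as a careful person would: the job done as asked, in the order asked, and still so for the second after the job is handed in, with the robot touching nothing.
It also fails if it takes over 54 s, if anything falls off the work surface, if the arm or the gripper's body presses on something with over 40 N, if the wrist force passes 120 N, or if a joint passes its speed limit or range.

## Working session

There is one attempt and no reset: what is moved stays moved. The work goes in short steps, Python scripts to look and compute and a shell command to move; the robot and the scene stay as the last step left them, time stands still between calls to the robot, and variables do not carry over. Pictures are saved under pics/ and viewed, at most 10 in all, crops included, and the job is handed in when it is done.

```bash
mkdir -p pics
python3 - <<'E'
from rig import robot, optics
import cv2,json
for n in ("scene","top"):
    im=optics.capture(n); cv2.imwrite(f"pics/{n}0.png",im[:,:,::-1])
    c=optics.calibration(n); print(n,c)
print(robot.observe(), robot.grip_point_offset)
E
```

```text
scene {'vertical_fov': 44.363345259745685, 'cx': 319.7802846720364, 'cy': 233.9969434326606, 'D': array([0.03062321, 0.        , 0.        , 0.        , 0.        ]), 'camera_from_world': array([[ 8.68183089e-01, -4.96232789e-01,  3.33813389e-03,
        -7.14268023e+02],
       [ 2.56099741e-01,  4.53800309e-01,  8.53509345e-01,
        -8.23729278e+01],
       [-4.25054169e-01, -7.40147484e-01,  5.21066843e-01,
        -1.17721141e+03],
       [ 0.00000000e+00,  0.00000000e+00,  0.00000000e+00,
         1.00000000e+00]])}
top {'vertical_fov': 50.2007565216014, 'cx': 308.76805158499087, 'cy': 229.97048032629183, 'D': array([-0.06650568,  0.        ,  0.        ,  0.        ,  0.        ]), 'camera_from_world': array([[-9.66462704e-03, -9.99952242e-01, -1.45191447e-03,
        -3.37869001e+02],
       [ 9.89020271e-01, -9.77307288e-03,  1.47456403e-01,
        -6.05304373e+02],
       [-1.47463550e-01, -1.08617009e-05,  9.89067491e-01,
        -1.04177361e+03],
       [ 0.00000000e+00,  0.00000000e+00,  0.00000000e+00,
         1.00000000e+00]])}
{'time': 0.1, 'joint_positions': array([-1.29749171e+00,  4.94141521e-01,  1.34604722e+00, -4.12238013e-05,
        1.30252070e+00, -9.54949770e-02]), 'qvel': array([ 0.00217509, -0.00171654, -0.00069778,  0.00119466,  0.0002051 ,
        0.00113905]), 'joint_torque': array([ 4.39601659e-03, -8.80239201e+01, -3.82544267e+01,  7.11685186e-02,
        4.82423091e-02, -6.93587549e-05]), 'tool_pos': array([ 225.2105029 , -582.64909379,  213.39260535]), 'ee_rot': array([-3.14047717e+00, -6.69295269e-05,  3.68810502e-01]), 'contact_force': array([0.42838959, 0.76380087, 0.54874645]), 'wrist_torque': array([ 0.01259358, -0.01798603, -0.04202429]), 'finger_force': 0.0, 'width': 91.2830283803725} 18.8
```

View pics/scene0.png

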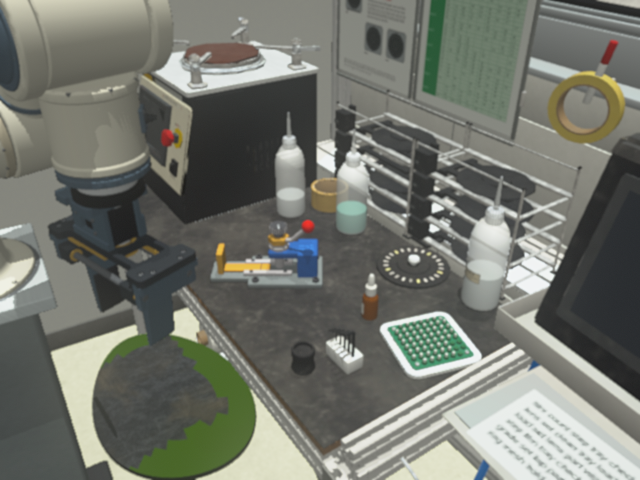

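View pics/top0.png

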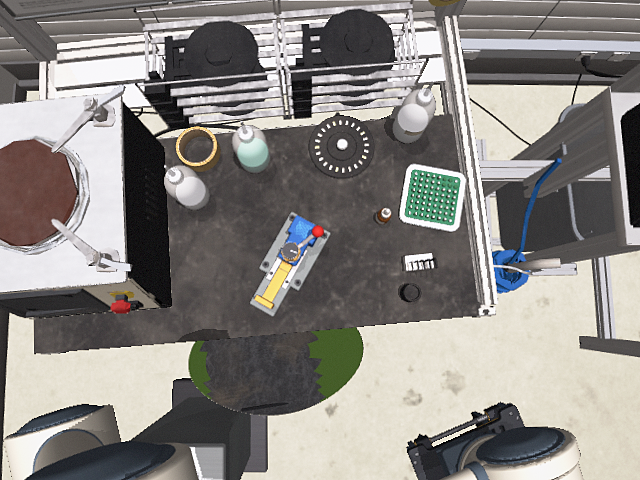

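The scene view shows the stand at about (270,260) with its ball at (308,226). In the top view the ball is at (318,231), the screw head at (291,252) and the thumb plate at (264,300). I'll enlarge both to get better pixels.

```bash
cat > h.py <<'E'
import numpy as np, cv2
from rig import robot, optics
def cal(n):
    c=optics.calibration(n); f=240/np.tan(np.radians(c["vertical_fov"]/2))
    return np.array([[f,0,c["cx"]],[0,f,c["cy"]],[0,0,1]]),np.array(c["D"]),np.array(c["camera_from_world"])
F=np.diag([1,-1,-1.])
def ray(n,px,c=None):
    K,D,T=c or cal(n)
    u=cv2.undistortPoints(np.array([[px]],float),K,D)[0,0]
    d=T[:3,:3].T@F@np.array([u[0],u[1],1]); return -T[:3,:3].T@T[:3,3], d/np.linalg.norm(d)
def onz(n,px,z,c=None):
    o,d=ray(n,px,c); return o+d*(z-o[2])/d[2]
def tri(*rs):
    A=sum(np.eye(3)-np.outer(d,d) for o,d in rs); b=sum((np.eye(3)-np.outer(d,d))@o for o,d in rs)
    p=np.linalg.solve(A,b); return p,[round(float(np.linalg.norm((np.eye(3)-np.outer(d,d))@(p-o))),1) for o,d in rs]
def proj(n,p,c=None):
    K,D,T=c or cal(n); q=F@(T[:3,:3]@np.array(p,float)+T[:3,3])
    return cv2.projectPoints(q[None,None],np.zeros(3),np.zeros(3),K,D)[0].ravel()
def red(im):
    h=cv2.cvtColor(im,cv2.COLOR_RGB2HSV); m=(((h[...,0]<5)|(h[...,0]>174))&(h[...,1]>170)&(h[...,2]>80)).astype(np.uint8)
    n,l,s,c=cv2.connectedComponentsWithStats(m); return [(c[i].round(1),s[i][4]) for i in range(1,n) if s[i][4]>15]
E
python3 - <<'E'
from h import *
a=cv2.imread("pics/scene0.png");b=cv2.imread("pics/top0.png")
print(red(a[:,:,::-1]),red(b[:,:,::-1]))
A=cv2.resize(a[210:290,205:330],None,fx=6,fy=6,interpolation=2)
B=cv2.resize(b[205:320,240:340],None,fx=5,fy=5,interpolation=2)
cv2.imwrite("pics/a.png",A);cv2.imwrite("pics/b.png",B)
E
```

```text
[(array([611.6,  46.2]), np.int32(48)), (array([166.7, 136.5]), np.int32(94)), (array([307.6, 225.2]), np.int32(89))] [(array([317.5, 230.9]), np.int32(102)), (array([120.5, 306.4]), np.int32(198))]
```

View pics/a.png

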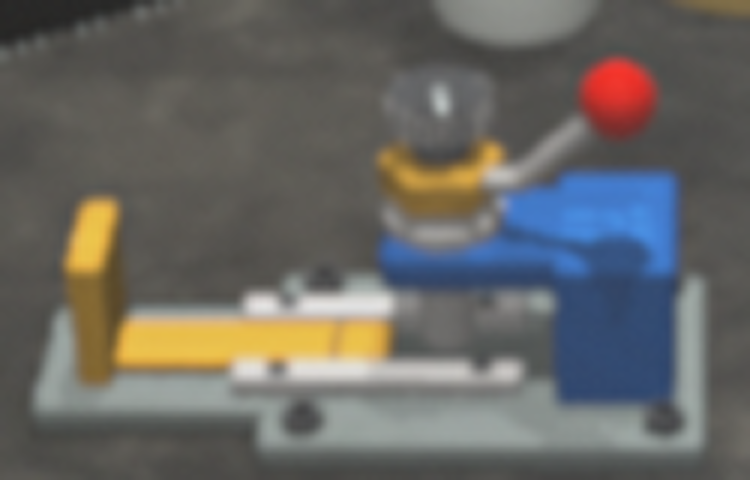

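View pics/b.png

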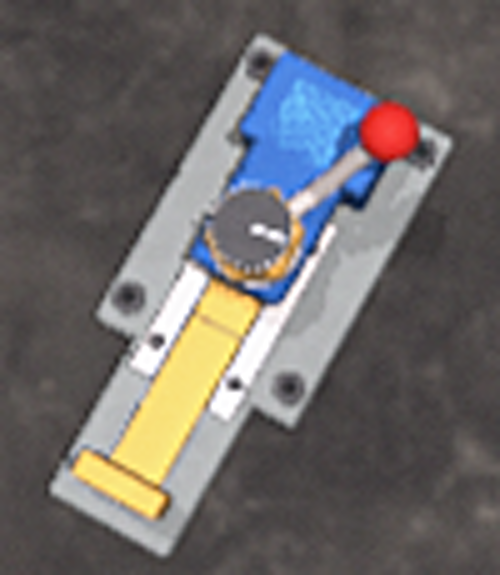

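The crops clearly show the base corners, head, ball and thumb plate. I'll fit the stand pose from its base corners, then triangulate the head, ball and plate.

Run:
```python
from h import *
t=lambda x,y:(x/5+240-.4,y/5+205-.4)
s=lambda x,y:(x/6+205-.4,y/6+210-.4)
P=np.array([[85,-50],[-60,-50],[-135,-30],[-135,30],[85,50],[-60,50]],float)
px=[(452,143),(293,428),(165,556),(52,488),(262,37),(98,315)]
W=np.array([onz("top",t(*p),12)[:2] for p in px])
pc,wc=P.mean(0),W.mean(0); H=(P-pc).T@(W-wc); th=np.arctan2(H[0,1]-H[1,0],H[0,0]+H[1,1])
R=np.array([[np.cos(th),-np.sin(th)],[np.sin(th),np.cos(th)]]); o=wc-R@pc
print("stand",o,th,(W-(P@R.T+o)).round(1).tolist())
st=lambda w:np.r_[R.T@(w[:2]-o),w[2]].round(1)
for n,a,b in (("head",(278,225),t(250,228)),("ball",(307.6,225.2),(317.5,230.9)),("platefrontTopR",s(83,270),t(158,517)),("platefrontTopL",s(68,268) ,t(75,468)),("plateTopRearR",s(118,200),t(168,498)),):
    p,e=tri(ray("scene",a),ray("top",b)); print(n,p.round(1),e,st(p))
for q in ((158,517),(72,468),(168,497),(86,451)): print("plate z60",st(onz("top",t(*q),60)))
print("ball at z127",st(onz("top",(317.5,230.9),127)), "head z115",st(onz("top",t(250,228),115)))
```

```text
stand [ 551.99620695 -307.4029364 ] -0.5268282008348106 [[-1.1, 3.3], [1.2, 0.7], [2.0, 0.7], [1.1, -2.6], [-3.5, -0.4], [0.3, -1.7]]
head [ 553.3 -306.2  113.2] [1.7, 1.7] [  0.5   1.7 113.2]
ball [ 588.3 -361.3  130.9] [1.3, 1.3] [ 58.4 -28.3 130.9]
platefrontTopR [ 441.6 -266.1   58.6] [2.9, 2.9] [-116.1  -19.8   58.6]
platefrontTopL [ 456.2 -227.1   33. ] [3.6, 3.6] [-123.2   21.2   33. ]
plateTopRearR [ 451.1 -272.9   85.9] [4.9, 4.9] [-104.6  -20.9   85.9]
plate z60 [-118.9  -20.5   60. ]
plate z60 [-119.2   20.3   60. ]
plate z60 [-109.9  -19.9   60. ]
plate z60 [-110.4   18.8   60. ]
ball at z127 [ 57.7 -28.2 127. ] head z115 [ -1.3   1.3 115. ]
```

```bash
python3 -m creep '[[0,0.0305,-0.0264,0,0,0,0],[0,0.0305,-0.0264,0,0,0,0],[0,0.0305,-0.0264,0,0,0,0],[0,0.0305,-0.0264,0,0,0,0],[0,0.0305,-0.0264,0,0,0,0],[0,0.0305,-0.0264,0,0,0,0],[0,0.0305,-0.0264,0,0,0,0],[0,0.0305,-0.0264,0,0,0,0],[0,0.0305,-0.0264,0,0,0,0],[0,0.0305,-0.0264,0,0,0,0]]' 10
python3 -m creep '[[0,0,0,0,0,0,-0.173],[0,0,0,0,0,0,-0.173],[0,0,0,0,0,0,-0.173],[0,0,0,0,0,0,-0.173],[0,0,0,0,0,0,-0.173],[0,0,0,0,0,0,-0.173],[0,0,0,0,0,0,-0.173],[0,0,0,0,0,0,-0.173],[0,0,0,0,0,0,-0.173],[0,0,0,0,0,0,-0.173],[0,0,0,0,0,0,-0.173],[0,0,0,0,0,0,-0.173],[0,0,0,0,0,0,-0.173],[0,0,0,0,0,0,0]]'
python3 - <<'E'
from h import *
cv2.imwrite("pics/w1.png",optics.capture("wrist")[:,:,::-1])
o=np.array([552,-307.4]);th=-.527;R=np.array([[np.cos(th),-np.sin(th)],[np.sin(th),np.cos(th)]])
for p in ([-119,0,60],[-70,0,20],[0,0,115],[58,-28,131]): print(p,proj("wrist",[*(o+R@p[:2]),p[2]]).round(0))
E
```

```text
time: 1.35
tool_pos: [415.0, -225.5, 213.8]
ee_rot: [-3.141, 0.0, 0.369]
contact_force: [1.2, -0.2, -0.3]
width: 0.6
finger_force: 0.0
time: 3.1
tool_pos: [414.5, -226.7, 213.8]
ee_rot: [3.142, -0.0, 2.617]
contact_force: [-0.0, -0.4, -0.9]
width: 0.5
finger_force: 0.0
[-119, 0, 60] [320. 265.]
[-70, 0, 20] [320. 298.]
[0, 0, 115] [320. 426.]
[58, -28, 131] [286. 497.]
```

View pics/w1.png

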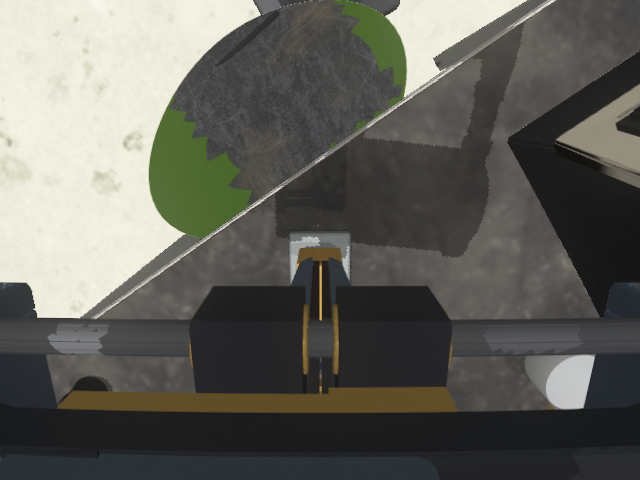

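The plate and tongue are both centred at column 320, so I'm lined up sideways. Next I'll descend and push.

```bash
python3 -m creep '[[0,0,0,0.03,0,0,0],[0,0,0,0.04,0,0,0],[0,0,0,0.04,0,0,0],[0,0,0,0.04,0,0,0],[0,0,0,0.034,0,0,0],[0,0,0,0,0,0,0]]'
python3 -m creep '[[0,-0.006,0,0,0,0,0],[0,-0.006,0,0,0,0,0],[0,-0.006,0,0,0,0,0],[0,-0.005,0,0,0,0,0],[0,-0.005,0,0,0,0,0],[0,-0.005,0,0,0,0,0],[0,-0.005,0,0,0,0,0],[0,-0.005,0,0,0,0,0]]'
python3 -m creep '[[0,-0.003,0,0,0,0,0],[0,-0.003,0,0,0,0,0],[0,-0.003,0,0,0,0,0],[0,0,0,0,0,0,0]]'
```

```text
time: 3.9
tool_pos: [413.5, -226.0, 28.4]
ee_rot: [3.141, -0.004, 2.614]
contact_force: [0.6, 0.3, 1.1]
width: 0.5
finger_force: 0.0
time: 4.9
tool_pos: [452.1, -248.4, 29.9]
ee_rot: [3.142, -0.0, 2.618]
contact_force: [-0.3, -0.1, 1.3]
width: 0.3
finger_force: 0.4
time: 5.4
tool_pos: [459.9, -253.0, 29.9]
ee_rot: [-3.142, 0.0, 2.618]
contact_force: [-0.5, 0.8, 0.8]
width: 0.4
finger_force: 0.0
```

```bash
python3 -m creep '[[0,-0.0015,0,0,0,0,0],[0,-0.0015,0,0,0,0,0],[0,-0.0015,0,0,0,0,0],[0,0,0,0,0,0,0]]'
python3 -m creep '[[0,-0.0015,0,0,0,0,0],[0,-0.001,0,0,0,0,0],[0,0,0,0,0,0,0]]'
python3 -m creep '[[0,-0.001,0,0,0,0,0],[0,0,0,0,0,0,0]]'
```

```text
time: 5.9
tool_pos: [463.7, -255.1, 29.9]
ee_rot: [-3.142, 0.0, 2.618]
contact_force: [-0.2, -0.2, 0.4]
width: 0.6
finger_force: 0.0
time: 6.28
tool_pos: [465.9, -256.3, 29.9]
ee_rot: [-3.142, 0.0, 2.618]
contact_force: [-0.1, -0.3, 0.2]
width: 0.2
finger_force: 0.0
time: 6.52
tool_pos: [466.6, -256.8, 29.9]
ee_rot: [3.142, -0.0, 2.618]
contact_force: [-0.7, -0.3, 0.2]
width: 0.5
finger_force: 0.3
```

Run:
```python
from h import *
a=optics.capture("scene");b=optics.capture("top")
A=cv2.resize(a[200:290,200:330],None,fx=4,fy=4,interpolation=2)[:,:,::-1]
B=cv2.resize(b[215:315,240:320],None,fx=3.4,fy=3.6,interpolation=2)[:,:,::-1]
cv2.imwrite("pics/c.png",np.hstack([A,B]))
```

```text
(no output)
```

View pics/c.png

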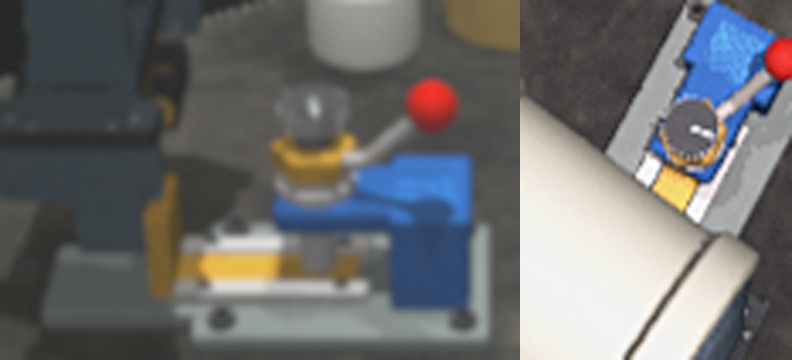

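The scene crop shows the fingers behind the thumb plate. The plate's rear edge at crop x≈178 is almost at the rail ends, also ≈178. I'll keep pushing in small steps until the force rises.

```bash
python3 -m creep '[[0,-0.001,0,0,0,0,0],[0,-0.001,0,0,0,0,0],[0,0,0,0,0,0,0]]'
python3 -m creep '[[0,-0.001,0,0,0,0,0],[0,0,0,0,0,0,0]]'
python3 -m creep '[[0,-0.001,0,0,0,0,0],[0,0,0,0,0,0,0]]'
```

```text
time: 7.0
tool_pos: [466.7, -256.7, 29.7]
ee_rot: [3.141, -0.004, 2.618]
contact_force: [-9.5, 4.3, 6.4]
width: 0.3
finger_force: 5.0
time: 7.25
tool_pos: [466.7, -256.7, 29.6]
ee_rot: [3.141, -0.005, 2.618]
contact_force: [-14.1, 6.3, 11.4]
width: 0.7
finger_force: 7.4
time: 7.5
tool_pos: [466.7, -256.7, 29.5]
ee_rot: [3.141, -0.007, 2.618]
contact_force: [-17.5, 7.3, 12.9]
width: 0.5
finger_force: 9.7
```

The force rose with no further motion, so the blade is home. I'll back off, rise, and go above the ball with the fingers partly open.

```bash
python3 -m creep '[[0,0.005,0,0,0,0,0],[0,0.01,0,0,0,0,0],[0,0.015,0,0,0,0,0],[0,0.016,0,0,0,0,0],[0,0,0,-0.04,0,0,0],[0,0,0,-0.045,0,0,0],[0,0,0,-0.045,0,0,0],[0,0,0,-0.04,0,0,0],[0,0,0,0,0,0,0]]'
python3 -m creep '[[60,-0.033,-0.0049,0,0,0,0],[60,-0.033,-0.0049,0,0,0,0],[60,-0.033,-0.0049,0,0,0,0],[60,-0.033,-0.0049,0,0,0,0],[60,-0.033,-0.0049,0,0,0,0],[60,-0.033,-0.0049,0,0,0,0],[60,0,0,0,0,0,0.152],[60,0,0,0,0,0,0.152],[60,0,0,0,0,0,0.152],[60,0,0,0,0,0,0],[60,0,0,0,0,0,0]]'
python3 - <<'E'
from h import *
im=optics.capture("wrist");cv2.imwrite("pics/w2.png",im[:,:,::-1]); print(red(im),proj("wrist",[588.5,-361,130]))
a=optics.capture("scene"); cv2.imwrite("pics/s2.png",a[:,:,::-1]); print(red(a))
for p in ("scene",): print(proj(p,[588.5,-361,130]))
o=np.array([552,-307.4]);th=-.527;R=np.array([[np.cos(th),-np.sin(th)],[np.sin(th),np.cos(th)]])
P=np.vstack([cv2.resize(a[195:290,195:335],None,fx=4,fy=4)[:,:,::-1],np.zeros((0,560,3),np.uint8)]); w=cv2.resize(im,(240,180))[:,:,::-1]; w=np.vstack([w,np.zeros((200,240,3),np.uint8)])
cv2.imwrite("pics/d.png",np.hstack([P,w]))
E
```

```text
time: 8.62
tool_pos: [430.9, -236.3, 202.4]
ee_rot: [-3.141, 0.005, 2.618]
contact_force: [0.3, 0.1, -0.7]
width: 0.3
finger_force: 0.0
time: 10.0
tool_pos: [586.6, -360.0, 199.2]
ee_rot: [-3.141, -0.001, 2.165]
contact_force: [0.5, 0.5, 0.3]
width: 54.9
finger_force: 0.0
[(array([320.6, 251.3]), np.int32(1049))] [322.60899043 250.66777726]
[(array([611.6,  46. ]), np.int32(46)), (array([166.8, 136.1]), np.int32(85)), (array([307.4, 226. ]), np.int32(74))]
[306.9727516  225.65766471]
```

View pics/d.png

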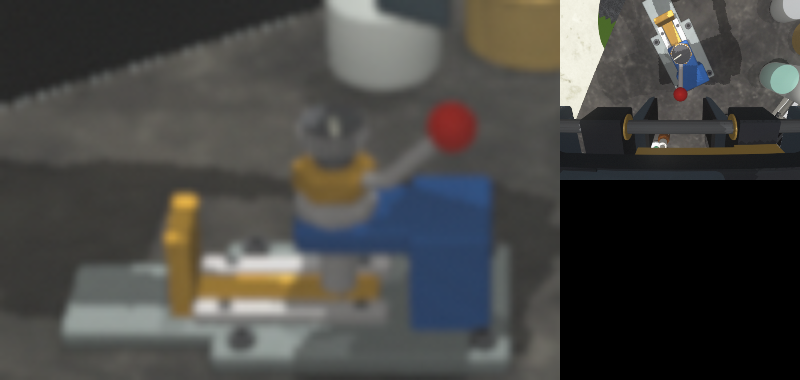

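The plate is against the rail ends, and the ball (wrist view, centre column 320) lies between the fingers. I'll descend over it, narrow the gap, and swing.

```bash
python3 -m creep '[[60,0,0,0.03,0,0,0],[60,0,0,0.03,0,0,0],[60,0,0,0.023,0,0,0],[37,0,0,0,0,0,0],[37,0,0,0,0,0,0],[37,0,0,0,0,0,0]]'
python3 -m creep '[[37,0.0005,-0.0081,0.0002,0,0,0.125],[37,0.0005,-0.0081,0.0002,0,0,0.125],[37,0.0005,-0.0081,0.0002,0,0,0.125],[37,0.0005,-0.0081,0.0002,0,0,0.125],[37,0,0,0,0,0,0]]'
python3 - <<'E'
from h import *
s=robot.observe(); v=s["tool_pos"][:2]-[552.5,-307]; print(np.hypot(*v),np.arctan2(v[1],v[0])+np.pi,s["ee_rot"][2])
im=optics.capture("wrist");print(red(im)); 
for n in("top","scene"): print(n,red(optics.capture(n)))
E
```

```text
time: 10.85
tool_pos: [587.5, -360.7, 118.2]
ee_rot: [3.141, 0.002, 2.162]
contact_force: [0.1, -0.1, 0.3]
width: 34.2
finger_force: 0.0
time: 11.48
tool_pos: [556.8, -371.4, 117.0]
ee_rot: [3.141, 0.001, 1.662]
contact_force: [0.4, 0.5, -1.0]
width: 33.7
finger_force: 0.0
64.51164793239737 1.636856118281955 1.6621798984248777
[(array([331.2, 300.3]), np.int32(1948))]
top [(array([120.4, 306.5]), np.int32(200))]
scene [(array([611.8,  46. ]), np.int32(46)), (array([166.8, 136.1]), np.int32(85)), (array([297.5, 232.3]), np.int32(84))]
```

```bash
python3 -m creep '[[37,0.0005,-0.0081,0.0002,0,0,0.125],[37,0.0005,-0.0081,0.0002,0,0,0.125],[37,0.0005,-0.0081,0.0002,0,0,0.125],[37,0.0005,-0.0081,0.0002,0,0,0.125],[37,0.0005,-0.0081,0.0002,0,0,0.125],[37,0.0005,-0.0081,0.0002,0,0,0.125],[37,0,0,0,0,0,0]]'
python3 -m creep '[[37,0.0005,-0.0081,0.0002,0,0,0.125],[37,0.0005,-0.0081,0.0002,0,0,0.125],[37,0.0005,-0.0081,0.0002,0,0,0.125],[37,0.0005,-0.0081,0.0002,0,0,0.125],[37,0.0005,-0.0081,0.0002,0,0,0.125],[37,0,0,0,0,0,0]]'
python3 - <<'E'
from h import *
s=robot.observe(); v=s["tool_pos"][:2]-[552.5,-307]; print(np.hypot(*v),np.arctan2(v[1],v[0])+np.pi,s["ee_rot"][2])
print(red(optics.capture("wrist"))); 
for n in("scene",): print(n,red(optics.capture(n)))
E
```

```text
time: 12.5
tool_pos: [511.1, -357.7, 115.2]
ee_rot: [3.141, 0.0, 0.914]
contact_force: [-0.2, -0.4, 0.2]
width: 34.0
finger_force: 0.0
time: 13.25
tool_pos: [488.7, -324.7, 114.0]
ee_rot: [3.141, 0.0, 0.291]
contact_force: [0.3, 0.0, 0.7]
width: 33.6
finger_force: 0.0
66.18167617506708 0.27108513343708696 0.29133691421941865
[(array([331.5, 298.5]), np.int32(2086))]
scene [(array([612. ,  45.2]), np.int32(40)), (array([166.8, 136. ]), np.int32(82))]
```

```bash
python3 -m creep '[[37,0.0005,-0.0081,0.0002,0,0,0.125],[37,0.0002,-0.005,0.0001,0,0,0.08],[37,0,0,0,0,0,0]]'
python3 -m creep '[[37,0.0001,-0.002,0.0001,0,0,0.03],[37,0.0001,-0.002,0,0,0,0.03],[37,0,0,0,0,0,0]]'
python3 -m creep '[[37,0.0001,-0.002,0,0,0,0.03],[37,0,0,0,0,0,0]]'
python3 -m creep '[[37,0.0001,-0.0015,0,0,0,0.02],[37,0,0,0,0,0,0]]'
```

```text
time: 13.72
tool_pos: [486.2, -312.1, 113.7]
ee_rot: [3.141, -0.0, 0.086]
contact_force: [-0.5, -0.9, -0.3]
width: 33.4
finger_force: 0.2
time: 14.1
tool_pos: [486.0, -307.9, 113.5]
ee_rot: [-3.142, 0.0, 0.022]
contact_force: [0.7, -0.5, -0.3]
width: 33.8
finger_force: 0.6
time: 14.35
tool_pos: [486.0, -305.8, 113.5]
ee_rot: [-3.142, 0.0, -0.009]
contact_force: [1.4, -0.1, -0.4]
width: 33.5
finger_force: 0.6
time: 14.6
tool_pos: [486.0, -304.3, 113.5]
ee_rot: [-3.142, 0.0, -0.029]
contact_force: [0.1, -1.1, 0.3]
width: 33.8
finger_force: 0.7
```

```bash
python3 -m creep '[[37,0,-0.0015,0,0,0,0.02],[37,0,0,0,0,0,0]]'
python3 -m creep '[[37,0,-0.001,0,0,0,0.015],[37,0,0,0,0,0,0]]'
python3 -m creep '[[37,0,-0.001,0,0,0,0.015],[37,0,0,0,0,0,0]]'
```

```text
time: 14.85
tool_pos: [486.1, -302.8, 113.5]
ee_rot: [-3.141, 0.0, -0.049]
contact_force: [1.0, -2.3, -0.4]
width: 33.9
finger_force: 0.7
time: 15.1
tool_pos: [486.2, -301.8, 113.5]
ee_rot: [-3.142, 0.0, -0.063]
contact_force: [0.3, -1.8, -0.1]
width: 33.7
finger_force: 0.7
time: 15.35
tool_pos: [486.3, -301.1, 113.6]
ee_rot: [3.141, -0.0, -0.079]
contact_force: [0.1, -2.5, -0.7]
width: 33.4
finger_force: 1.5
```

```bash
python3 -m creep '[[37,0,-0.001,0,0,0,0],[37,0,0,0,0,0,0]]'
python3 -m creep '[[37,0,-0.0007,0,0,0,0],[37,0,0,0,0,0,0]]'
```

```text
time: 15.6
tool_pos: [486.4, -300.2, 113.6]
ee_rot: [3.141, -0.0, -0.078]
contact_force: [-0.5, -5.4, -0.6]
width: 33.6
finger_force: 2.8
time: 15.85
tool_pos: [486.4, -299.8, 113.7]
ee_rot: [3.141, -0.0, -0.078]
contact_force: [-1.3, -6.8, 0.7]
width: 33.8
finger_force: 3.5
```

```bash
python3 -m creep '[[37,0,-0.0006,0,0,0,0],[37,0,0,0,0,0,0],[37,0,0,0,0,0,0]]'
python3 -m creep '[[37,0,-0.0005,0,0,0,0],[37,0,0,0,0,0,0],[37,0,0,0,0,0,0]]'
```

```text
time: 16.23
tool_pos: [486.4, -299.4, 113.7]
ee_rot: [3.14, -0.0, -0.078]
contact_force: [-1.7, -8.8, 1.0]
width: 33.6
finger_force: 4.2
time: 16.6
tool_pos: [486.5, -299.0, 113.8]
ee_rot: [3.14, -0.0, -0.078]
contact_force: [-3.0, -9.6, 0.3]
width: 33.7
finger_force: 4.8
```

```bash
python3 -m creep '[[37,0,-0.0006,0,0,0,0],[37,0,0,0,0,0,0],[37,0,0,0,0,0,0]]'
python3 -m creep '[[37,0,0.004,0,0,0,0],[37,0,0.002,0,0,0,0],[60,0,0,0,0,0,0],[60,0,0,0,0,0,0],[60,0,0,-0.04,0,0,0],[60,0,0,-0.04,0,0,0],[60,-0.05,0,0,0,0,0],[60,-0.05,0,-0.02,0,0,0],[60,-0.05,0,-0.02,0,0,0],[60,0,0,0,0,0,0]]'
python3 - <<'E'
from h import *
a=optics.capture("scene");b=optics.capture("top"); print(red(a),red(b),proj("scene",[487,-307.7,125]),proj("top",[487,-307.7,125]))
A=cv2.resize(a[200:290,200:330],None,fx=3.8,fy=3.8,interpolation=2)[:,:,::-1]
B=cv2.resize(b[205:319,240:325],None,fx=3,fy=3,interpolation=2)[:,:,::-1]
cv2.imwrite("pics/e.png",np.hstack([A,B]))
E
```

```text
time: 16.98
tool_pos: [486.5, -298.6, 113.8]
ee_rot: [3.14, -0.0, -0.078]
contact_force: [-2.7, -12.1, 1.0]
width: 33.7
finger_force: 5.4
time: 18.23
tool_pos: [334.4, -291.4, 234.8]
ee_rot: [3.141, -0.001, -0.08]
contact_force: [1.0, -1.1, -0.2]
width: 54.9
finger_force: 0.0
[(array([611.9,  46. ]), np.int32(44)), (array([245.9, 227.6]), np.int32(100))] [(array([290. , 282.8]), np.int32(105)), (array([120.4, 306.5]), np.int32(196))] [245.11818128 228.92324712] [290.63145933 282.82717048]
```

View pics/e.png

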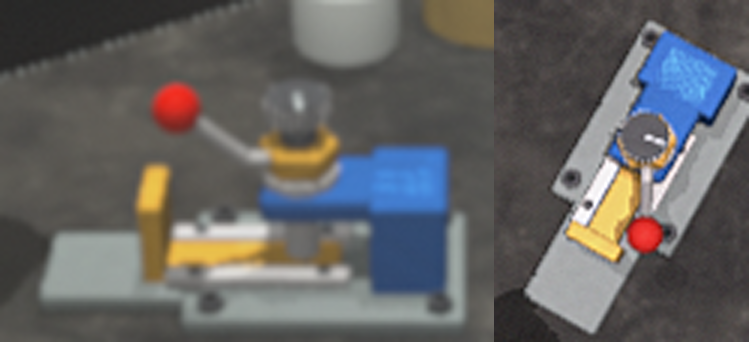

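The ball sits within about 1.5 px of its seated place in both views. The blade's plate is against the rails and the index line still points the same way.

```bash
python3 -c "
from rig import robot; print(robot.close_job())"
```

```text
the job is handed in; nothing more can be done
None
```

The job is handed in: the blade is fully home against the rails, and the nut is run down onto the arm and pressed snug with about 12 N at the ball (slightly over the 5–10 N stated); in the final pictures the screw's index line looks unturned, and I saw no contact with the other things on the bench.

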